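# Latch a hard disc into the empty dock

## Task

Press the latch of the empty drive dock outwards until it stays open, take the hard disc from its wooden rest and push it all the way down into that dock's slot so that the latch snaps back over it. Then let go, and do not disturb the small heat sink and the screw tin that lie between the docks and the rest.

Things in the scene. Friction and masses are not known exactly. Their poses are not given: they have to be found in the camera images.
- dock: the EMPTY dock: fixed aluminium base plate 270x84x10 mm with a slot between two black guide walls and one latch; a twin dock elsewhere already holds a disc (leave it). Origin on the bench under the slot's middle; x along the slot towards the latch end, y across it, z up. Guide walls span x = -76 to +36 mm; their flared tops are 79 mm above the bench
- dock_seat (a point): centre of the empty dock's slot floor, 20 mm above the bench, axes as the dock. Slot 29 mm wide between the guide walls; lengthways it is free from x = -79 mm (end stop, 66 mm above the bench) to +79 mm (latch bracket, 60 mm above the bench). The disc belongs centred here, long edge along x, either way round
- latch_tab (a point): middle of the inner face of the black thumb tab (30 mm wide, from 20 mm below to 10 mm above this point) on the empty dock's upright latch lever; closed, it is at x = +86 mm, y = 0, 140 mm above dock_seat. Push it outwards (dock +x) from the slot's side with shut fingertips, above the nose; it swings about a pivot 144 mm lower, so about 70 mm to fully open
- latch_nose (a point): inner end of the top of the latch's steel nose, 14 mm wide and 8 mm thick, that reaches 20 mm inwards from the lever; closed, this point is at x = +66 mm, 113.5 mm above dock_seat, and the nose's underside is 3.5 mm above the top of a seated disc
- dock_latch (a joint): latch angle: 0 closed (upright, nose over the slot), 0.5 rad open (leaning outwards). Over-centre spring, under 2 N at the tab: let go below 0.25 rad it snaps shut, beyond that it snaps open and stays. Open, its heel stands up to 16 mm above the slot floor at x = +53 to +79 mm; a disc pushed down presses the heel (about 6 N) and so turns the latch shut over its top corner
- disc_top (a point): middle of the upper long edge of the loose hard disc: grey metal box 147 mm long, 102 mm high as it stands, 22 mm thick (label bulges to 26), 0.4 to 0.9 kg, standing in the groove of a wooden rest (170x75x36 mm, groove floor 12 mm up, so this point is 114 mm above the bench). x up, y along its length, z through its thickness. Grip across the thickness from above
- disc_foot (a point): middle of the disc's lower long edge, 102 mm under disc_top, same axes; lies on dock_seat when home
- heat_sink_small: small finned heat sink 50x45x30 mm lying on the bench, origin under its centre: leave alone
- screw_tin: round open tin of screws, 70 mm across and 23 mm high, origin under its centre: leave alone

How it is judged (in metres and radians):
On the way:
1. the latch of the empty dock has been pressed open while its slot is still empty (value of joint dock_latch above 0.3 rad and distance between disc_foot and dock_seat above 0.08 m), for 0.2 s.
At the end, for the whole second after the job is handed in: the disc stands at rest on the floor of the formerly empty slot (foot within 3 mm in height and 9 mm sideways of the floor's centre, top within 18 mm sideways, long edge along the slot within 0.09 rad) and the latch is back within 0.06 rad of closed, over the disc (z of disc_foot in the frame of dock_seat between -0.003 and 0.003 m and horizontal distance between disc_foot and dock_seat below 0.009 m and horizontal distance between disc_top and dock_seat below 0.018 m and angle between the y axis of disc_top and the x axis of dock_seat, either way round below 0.09 rad and value of joint dock_latch below 0.06 rad and linear speed of disc below 0.01 m/s); the robot touches nothing.
It fails at once if the small heat sink or the screw tin is moved by more than 25 mm (distance of any of heat_sink_small, screw_tin from where it was at the start of the episode above 0.025 m).
It also fails if it takes over 54 s, if anything falls off the work surface, if the arm or the gripper's body presses on something with over 40 N, if the wrist force passes 120 N, or if a joint passes its speed limit or range.

## Robot

A 6-joint arm with a two-finger parallel gripper is mounted at the origin on the work surface; the furniture and walls round the work are solid. World frame = base frame: x ahead of the robot, y to its left, z up, the work surface at z = 0. Lengths are in mm, angles in rad, forces in N, time in s.
With the tool pointing down it reaches from about 400 to 925 mm from the base axis. Payload 12.5 kg.
Tool frame: the origin (TCP) lies at the very end of the fingers, on their centre line; the grasp point (between the pads) lies 19 mm behind it; z points along the fingers, y is the line along which they close (so a half turn about z gives the same grasp; the last joint's range is limited). The gripper opens to 95 mm and grips with 3 to 60 N. Pads are 20 mm wide; open, the fingers measure 119 mm over their backs; the gripper's body (75 mm by 180 mm) begins 59 mm behind the grasp point.
Start: joints at [-1.411, 0.491, 1.559, -0, 1.092, -0.106], TCP at [164.198, -603.064, 214.661] pointing down, gripper open.
Joint ranges: [-3.1, 3.1], [-0.84, 2.19], [0.05, 2.79], [-1.13, 4.28], [0.06, 2.93], [-2.69, 2.69]. Speed limits (rad/s): [2.22, 2.22, 2.79, 3.14, 3.14, 3.14].

## Interface

Orientations are given as [roll, pitch, yaw] about the fixed x, y, z axes, in that order (R = Rz(yaw) Ry(pitch) Rx(roll)).
In Python, from cell import env gives the robot as it stands.
- The arm moves only by the shell command python3 steer.py 'ROWS'. ROWS is a JSON object with one list for each field, all of the same length, 1 to 5, a row being the entries at one place: x, y, z (the shift in fractions of the full range, 1 being 1000 mm), spin (a turn about the tool's z in fractions of the full range, 1 being 90 degrees), finger_gap (the opening from 0.0 (shut) to 1.0 (fully open)); each row is the pose to reach, as a shift and turn from the pose commanded when the command began, along the tool's axes at that moment; what a row does not reach only later rows make up. A row lasts 1/12 s, in which the tool goes at most 41.7 mm and 0.125 rad, less where a joint would pass 70% of its speed; a pose out of reach is approached as far as the arm can. The fingers move at their own pace and stop on an object; the grip force is fixed at half the most. Time passes only in rows, so rows that do not move let the fingers close. It prints the time, the measured TCP pose, the force, the opening and the grip force at its end. No shift or turn number may pass 1 either way. Input that does not fit is refused with a message, and nothing moves.
- env.state(): the state, without advancing time (a new reading comes with each control period).
- env.read_camera(name): name is "side" or "top"; returns (picture, depth): 420x560x3 uint8, red, green, blue; 420x560 float32, mm along the optical axis (not along the pixel's ray), 0 where there is no reading.
- env.camera_info(name): a dict with "vertical_fov" (degrees; the focal length in pixels is half the picture's height over the tangent of half this angle, whatever the lens; pixels are square), "cx", "cy" (the principal point, pixels), "origin" and "attitude" of the camera in the world. Camera axes: x right, y down, z forward; pixel columns grow to the right and rows downward; lengths in mm; the calibration is good to about 2 mm. A picture is of the moment at which its call begins. camera_info takes no time and is no camera call.
- env.job_done(): hands the job in; it is judged then, once.
The state is a dict: "t": time; "joints": joint angles; "qvel": joint speeds; "tau": joint torques, N m; "eef_pos": TCP position; "tcp_rot": TCP orientation; "ft_force": force on the tool from outside, world axes, zero at the start; "moment": the same for the moment, N m; "opening": opening from 0.0 (shut) to 1.0 (fully open); "grip_force": force on a finger pad.
Only numpy, scipy, OpenCV 4.12 (cv2) and the standard library are available. Lean on these libraries where they do the work, as an engineer would, in place of code of your own. Each camera call takes 0.05 s, during which the arm holds its last target. There are 200 camera calls.

## Working session

There is one attempt and no reset: what is moved stays moved. The work goes in short steps, Python scripts to look and compute and a shell command to move; the robot and the scene stay as the last step left them, time stands still between calls to the robot, and variables do not carry over. Pictures are saved under pics/ and viewed, at most 10 in all, crops included, and the job is handed in when it is done.

```bash
ls; mkdir -p pics
cat > h.py <<'E'
import numpy as np, cv2
from cell import env
from scipy.spatial.transform import Rotation as R
def grab(n):
    p,d=env.read_camera(n); i=env.camera_info(n)
    f=p.shape[0]/2/np.tan(np.radians(i["vertical_fov"])/2)
    v,u=np.mgrid[:p.shape[0],:p.shape[1]]
    c=np.stack([(u-i["cx"])/f*d,(v-i["cy"])/f*d,d],-1)
    a=np.array(i["attitude"]); M=a if a.shape==(3,3) else R.from_euler("xyz",a).as_matrix()
    w=c@M.T+np.array(i["origin"]); w[d==0]=np.nan
    return p,d,w
E
python3 - <<'E'
from h import *
for n in("top","side"):
    print(env.camera_info(n))
    p,d,w=grab(n); cv2.imwrite(f"pics/{n}0.png",p[...,::-1]); np.save(f"{n}0.npy",w)
print(env.state())
E
```

```text
cell.py
pics
steer.py
{'vertical_fov': 54.25353445550201, 'cx': 279.1045589203263, 'cy': 207.65962424422236, 'origin': array([ 420.35902976,   14.7141272 , 1015.97676815]), 'attitude': array([-3.03208297,  0.00584901, -1.57327775])}
{'vertical_fov': 46.20283846316268, 'cx': 272.2222098085808, 'cy': 208.18466428141033, 'origin': array([ 356.32112317, 1010.1950299 ,  834.97577697]), 'attitude': array([-2.18673392, -0.01231183, -2.96139088])}
{'t': 0.1, 'joints': array([-1.41060622e+00,  4.91505929e-01,  1.55936474e+00, -8.46347089e-06,
        1.09170625e+00, -1.05570334e-01]), 'qvel': array([-9.59004888e-04, -1.85833098e-03, -2.46344168e-03,  1.04783237e-03,
       -2.26954523e-06, -6.54624563e-04]), 'tau': array([ 6.53418356e-04, -6.13623834e+01, -2.58604681e+01,  6.93458109e-02,
        4.70129389e-02, -6.91719833e-05]), 'eef_pos': array([ 164.15691808, -602.84458273,  214.12423905]), 'tcp_rot': array([-3.14061307e+00, -9.62520519e-05,  2.65764296e-01]), 'ft_force': array([-0.18583425,  0.06014645, -0.05631714]), 'moment': array([-0.05420697,  0.00553006, -0.01231525]), 'grip_force': 0.0, 'opening': 1.0032683279010717}
```

View pics/top0.png

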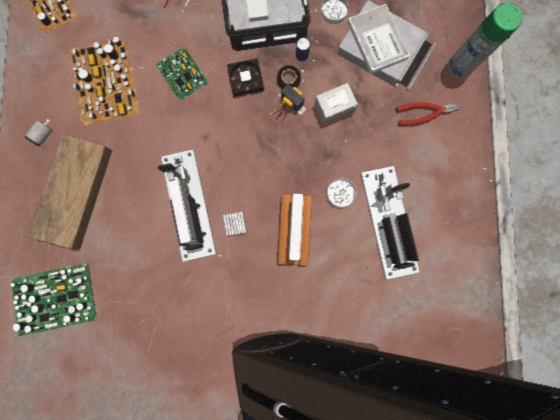

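View pics/side0.png

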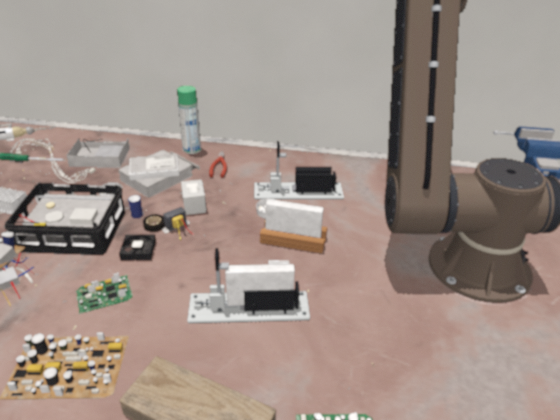

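The top view shows the empty dock at about (390,222) with its latch end up-image (~(390,190)). The disc in its rest is at (295,230), the tin at (341,193), the heat sink at (234,223), and the twin dock with a disc at (188,205). Next I'll measure positions.

Run:
```python
from h import *
w=np.load("top0.npy"); p=cv2.imread("pics/top0.png").astype(int)
def rect(name,m,x0,x1,y0,y1):
    k=np.zeros(m.shape,bool);k[y0:y1,x0:x1]=1; k&=m&np.isfinite(w[...,2])
    q=w[k]; r=cv2.minAreaRect(q[:,:2].astype(np.float32)); print(name,len(q),"rect",np.round(r[0],1),np.round(r[1],1),round(r[2],2),"z",np.percentile(q[:,2],[5,50,95]).round(1))
    c=np.cov(q[:,:2].T);e,v=np.linalg.eigh(c); print("   mean",q.mean(0).round(1),"axis",np.arctan2(v[1,1],v[0,1])%np.pi)
    return k
Z=w[...,2]
rect("disc",(Z>106)&(Z<122),270,320,180,270)
rect("rest",(Z>28)&(Z<42),265,325,180,275)
rect("plate",(Z>5)&(Z<15),355,425,160,285)
rect("plate_white",(Z>4)&(Z<16)&(p.min(2)>120),355,425,160,285)
rect("walls",(Z>72)&(Z<84),355,425,200,280)
rect("latch>120",(Z>120),355,425,160,230)
rect("tin",(Z>15)&(Z<30),322,362,172,214)
rect("sink",(Z>22)&(Z<36),218,250,205,240)
c=cv2.resize(cv2.imread("pics/top0.png")[155:285,260:430],None,fx=4.4,fy=4.4,interpolation=cv2.INTER_CUBIC); cv2.imwrite("pics/crop0.png",c)
```

```text
disc 720 rect [478.4 -19.2] [ 25.7 144.9] 86.67 z [110.3 113.7 116.4]
   mean [477.7 -18.4 113.6] axis 3.0804445697614224
rest 1234 rect [476.6 -17.3] [ 72.8 168.6] 86.42 z [33.2 36.2 39.3]
   mean [475.8 -16.5  36.2] axis 3.08073056839937
plate 1966 rect [ 495.9 -253. ] [299.1 171.4] 0.26 z [ 6.6 10.1 13.3]
   mean [ 506.5 -239.3   10. ] axis 0.15488929735864287
plate_white 1863 rect [ 490.8 -252.8] [293.7 171.8] 0.27 z [ 6.3 10.  13.3]
   mean [ 508.4 -239.4   10. ] axis 0.1599541911554727
walls 344 rect [ 452.9 -261.6] [110.8  50.4] 11.5 z [72.6 76.4 79.8]
   mean [ 452.5 -264.    76.4] axis 0.21600036596409078
latch>120 151 rect [ 550.2 -240.5] [27.6 28.6] 12.57 z [131.1 152.4 171.2]
   mean [ 553.2 -238.3  150.7] axis 0.8952042242495045
tin 77 rect [ 567.2 -133.1] [69.1 68.6] 44.5 z [16.  21.7 24.7]
   mean [ 571.2 -136.5   21.1] axis 2.206212072084386
sink 210 rect [492.  127.8] [49.6 44.6] 10.12 z [24.2 29.8 33. ]
   mean [491.8 128.1  29.6] axis 0.447937467435358
```

View pics/crop0.png

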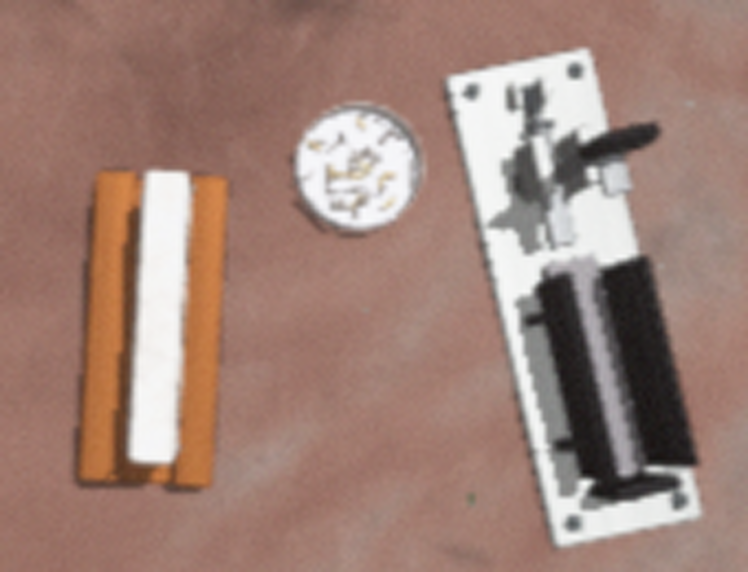

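Run:
```python
from h import *
i=env.camera_info("top"); f=210/np.tan(np.radians(i["vertical_fov"])/2); M=R.from_euler("xyz",i["attitude"]).as_matrix(); o=i["origin"]
def ray(u,v,z):
    d=M@np.array([(u-i["cx"])/f,(v-i["cy"])/f,1]); return o+d*(z-o[2])/d[2]
P=np.array([ray(260+a/4.4-.4,155+b/4.4-.4,10)[:2] for a,b in [(447,75),(590,48),(700,517),(557,546)]])
print("corners",P.round(1)); print("centre",P.mean(0),"len",np.linalg.norm(P[0]-P[3]),np.linalg.norm(P[1]-P[2]),"wid",np.linalg.norm(P[0]-P[1]))
a=(P[0]+P[1]-P[2]-P[3]);print("yaw",np.arctan2(a[1],a[0]))
w=np.load("top0.npy"); q=w[165:280,360:425].reshape(-1,3); q=q[np.isfinite(q[:,2])]
q2=q[abs(q[:,2]-10)<4].copy()
m=np.zeros((420,560),np.uint8); s=(abs(w[...,2]-10)<4.5); m[155:285,350:430]=s[155:285,350:430]
n,l,st,c=cv2.connectedComponentsWithStats(m,connectivity=4); k=1+st[1:,4].argmax(); print(st[k])
r=cv2.minAreaRect(w[l==k][:,:2].astype(np.float32)); print("plate",r)
# in the dock frame: extents of walls / lever (side cam also)
for yaw,c0 in((np.arctan2(a[1],a[0]),P.mean(0)),):
  for n in("top","side"):
    W=np.load(n+"0.npy").reshape(-1,3); W=W[np.isfinite(W[:,2])]
    L=(W[:,:2]-c0)@np.array([[np.cos(yaw),-np.sin(yaw)],[np.sin(yaw),np.cos(yaw)]])
    for nm,zl,zh,xl,xh in(("walls",70,83,-120,45),("stop",55,70,-120,-70),("tab",140,171,60,110),("nose",125,136,40,80),("bracket",50,62,60,110)):
        g=(W[:,2]>zl)&(W[:,2]<zh)&(abs(L[:,1])<45)&(L[:,0]>xl)&(L[:,0]<xh)
        if g.sum()>5: print(n,nm,g.sum(),np.percentile(L[g],[3,50,97],axis=0).round(1).tolist(), np.percentile(W[g,2],[5,95]).round(1))
# disc from side
W=np.load("side0.npy").reshape(-1,3); g=(abs(W[:,2]-113)<4)&(abs(W[:,0]-478)<100)&(abs(W[:,1]+18)<40); print("disc side",g.sum(),cv2.minAreaRect(W[g][:,:2].astype(np.float32)))
```

```text
corners [[ 620.6 -184.3]
 [ 635.8 -265.6]
 [ 372.9 -317.4]
 [ 357.3 -238.3]]
centre [ 496.64041965 -251.41210447] len 268.7468963372313 267.96819124681286 wid 82.72524061053922
yaw 0.19842089175452315
[ 361  166   59  113 1902]
plate ((496.0843505859375, -252.26962280273438), (270.9722900390625, 84.79386901855469), 11.539816856384277)
top walls 395 [[-97.0, -25.1], [-45.0, -17.8], [6.8, 23.3]] [71.  79.7]
top stop 107 [[-111.4, -18.8], [-104.7, -8.0], [-71.5, 19.2]] [56.8 69. ]
top tab 63 [[60.1, -11.7], [63.5, 4.6], [68.0, 14.2]] [143.9 170.1]
top nose 58 [[41.4, -7.2], [49.9, -0.0], [59.4, 6.2]] [129.7 135.5]
top bracket 66 [[60.9, -15.4], [73.5, 10.3], [84.0, 15.8]] [51.7 61.4]
side walls 214 [[-98.4, -23.8], [-50.9, -14.0], [6.6, 26.5]] [70.5 78.9]
side stop 109 [[-112.0, -20.3], [-90.5, 7.4], [-72.3, 23.9]] [56.5 69. ]
side tab 41 [[60.2, -11.4], [63.4, 13.4], [66.4, 17.4]] [141.5 170.5]
side nose 37 [[42.0, -6.5], [51.0, 5.0], [65.7, 16.6]] [126.3 135. ]
side bracket 52 [[61.4, -13.9], [73.2, 12.5], [82.4, 18.5]] [50.5 60.7]
disc side 346 ((477.2655029296875, -14.920440673828125), (27.027820587158203, 146.59323120117188), 86.79721069335938)
```

Fits agree with the known sizes. Dock origin is about (472.5, -257), yaw 0.20. Disc top centre is about (478, -18.5) at z 114, yaw about -0.06. Now I'll go to the latch with shut fingers.

Units first: shifts go in shares of 1000 mm and turns go in shares of 90 degrees. So 172 mm is 0.172, 138 mm is 0.138.

```bash
python3 steer.py '{"x":[0.035,0.069,0.103,0.138,0.172],"y":[-0.019,-0.038,-0.057,-0.077,-0.096],"z":[0,0,0,0,0],"spin":[0,0,0,0,0],"finger_gap":[0,0,0,0,0]}'
python3 steer.py '{"x":[0.035,0.069,0.103,0.138,0.172],"y":[-0.019,-0.038,-0.057,-0.077,-0.096],"z":[0,0,0,0,0],"spin":[0,0,0,0,0],"finger_gap":[0,0,0,0,0]}'
python3 steer.py '{"x":[0.035,0.069,0.104,0.104],"y":[-0.019,-0.038,-0.057,-0.057],"z":[0,0,0,0],"spin":[0.042,0.042,0.042,0.042],"finger_gap":[0,0,0,0]}'
```

```text
t: 0.52
eef_pos: [305.8, -463.6, 214.4]
tcp_rot: [-3.141, 0.0, 0.265]
ft_force: [0.1, -0.7, -0.7]
opening: 0.709
grip_force: 0.0
t: 0.93
eef_pos: [446.7, -325.7, 214.5]
tcp_rot: [-3.141, 0.0, 0.266]
ft_force: [-0.2, -0.2, 1.1]
opening: 0.357
grip_force: 0.0
t: 1.27
eef_pos: [534.6, -240.7, 214.3]
tcp_rot: [-3.141, -0.001, 0.204]
ft_force: [-0.1, 0.7, -1.1]
opening: 0.076
grip_force: 0.0
```

In the tool's units: 69 mm is 0.069, 35 mm is 0.035.

```bash
python3 steer.py '{"x":[-0.006,-0.006,-0.006],"y":[0.004,0.004,0.004],"z":[0.035,0.069,0.069],"spin":[0,0,0],"finger_gap":[0,0,0]}'
python3 steer.py '{"x":[0.01,0.02,0.032,0.044,0.056],"y":[0,0,0,0,0],"z":[0,0,0,0,0],"spin":[0,0,0,0,0],"finger_gap":[0,0,0,0,0]}'
python3 steer.py '{"x":[0.01,0.02,0.02],"y":[0,0,0],"z":[0,0,0],"spin":[0,0,0],"finger_gap":[0,0,0]}'
python3 - <<'E'
from h import *
p,d,w=grab("side"); cv2.imwrite("pics/s1.png",cv2.resize(p[120:330,160:380,::-1],None,fx=2.7,fy=2.7))
E
```

```text
t: 1.52
eef_pos: [523.5, -248.9, 140.4]
tcp_rot: [-3.136, 0.006, 0.2]
ft_force: [-0.3, -0.2, -1.8]
opening: 0.006
grip_force: 0.0
t: 1.93
eef_pos: [583.0, -239.1, 147.5]
tcp_rot: [3.14, -0.002, 0.2]
ft_force: [0.4, -0.5, 1.0]
opening: 0.007
grip_force: 0.0
t: 2.18
eef_pos: [602.6, -234.7, 146.3]
tcp_rot: [3.14, -0.002, 0.201]
ft_force: [1.0, -0.5, -0.3]
opening: 0.003
grip_force: 0.0
```

View pics/s1.png

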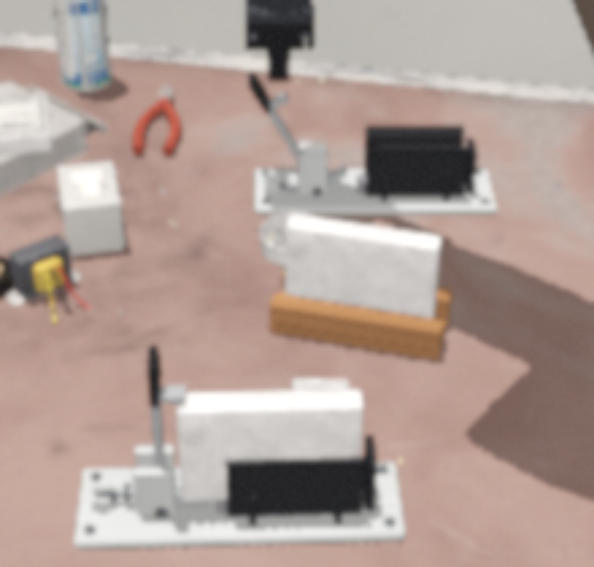

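The latch leans open at (270,95), fingers at (278,60) just above it. Now to the disc.

In the tool's units: -155 mm is -0.155, -118 mm is -0.118.

```bash
python3 steer.py '{"x":[-0.01,-0.02,-0.032,-0.045,-0.057],"y":[-0.01,-0.045,-0.08,-0.118,-0.155],"z":[-0.035,-0.055,-0.06,-0.06,-0.06],"spin":[0,0,0,0,0],"finger_gap":[0.5,1,1,1,1]}'
python3 steer.py '{"x":[-0.011,-0.022,-0.022,-0.022,-0.022],"y":[-0.04,-0.08,-0.082,-0.082,-0.082],"z":[0,0,0,0,0],"spin":[0.0764,0.1528,0.1655,0.1655,0.1655],"finger_gap":[1,1,1,1,1]}'
python3 - <<'E'
from h import *
s=env.state(); print(s["eef_pos"],s["tcp_rot"],s["opening"])
w=grab("top")[2]; Z=w[...,2]; q=w[180:270,270:320].reshape(-1,3); q=q[(abs(q[:,2]-114)<6)&(abs(q[:,1]+18)<25)]; print(len(q),cv2.minAreaRect(q[:,:2].astype(np.float32)))
E
```

```text
t: 2.65
eef_pos: [512.4, -93.5, 206.3]
tcp_rot: [3.141, -0.001, 0.199]
ft_force: [0.6, 0.7, 0.5]
opening: 0.294
grip_force: 0.0
t: 3.07
eef_pos: [476.2, -18.7, 206.1]
tcp_rot: [3.141, -0.001, -0.058]
ft_force: [0.3, -0.4, -0.2]
opening: 0.649
grip_force: 0.0
[476.19018    -18.68562834 206.10254787] [ 3.14121740e+00 -1.12600967e-03 -5.79276553e-02] 0.6488496326209446
0 ((0.0, 0.0), (0.0, 0.0), 0.0)
```

In the tool's units: 122 mm is 0.122, 100 mm is 0.1.

```bash
python3 steer.py '{"x":[0.002,0.002,0.002,0.002,0.002],"y":[0,0,0,0,0],"z":[0.025,0.05,0.075,0.1,0.122],"spin":[0,0,0,0,0],"finger_gap":[1,1,1,1,1]}'
python3 steer.py '{"x":[0,0,0,0,0],"y":[0,0,0,0,0],"z":[0,0,0,0,0],"spin":[0,0,0,0,0],"finger_gap":[1,0,0,0,0]}'
python3 steer.py '{"x":[0,0,0,0,0],"y":[0,0,0,0,0],"z":[0,0,0,0,0],"spin":[0,0,0,0,0],"finger_gap":[0,0,0,0,0]}'
```

```text
t: 3.53
eef_pos: [478.2, -19.9, 82.0]
tcp_rot: [3.141, 0.0, -0.061]
ft_force: [-0.0, -0.4, -0.6]
opening: 0.987
grip_force: 0.0
t: 3.95
eef_pos: [478.6, -19.0, 84.8]
tcp_rot: [3.141, -0.002, -0.06]
ft_force: [0.7, -0.6, 0.3]
opening: 0.778
grip_force: 0.0
t: 4.37
eef_pos: [478.0, -18.7, 83.7]
tcp_rot: [3.141, -0.0, -0.06]
ft_force: [0.5, -0.3, -0.3]
opening: 0.426
grip_force: 0.0
```

In the tool's units: -60 mm is -0.06, -50 mm is -0.05.

```bash
python3 steer.py '{"x":[0,0,0,0,0],"y":[0,0,0,0,0],"z":[0,0,0,0,0],"spin":[0,0,0,0,0],"finger_gap":[0,0,0,0,0]}'
python3 steer.py '{"x":[0,0,0,0,0],"y":[0,0,0,0,0],"z":[0,-0.005,-0.02,-0.04,-0.06],"spin":[0,0,0,0,0],"finger_gap":[0,0,0,0,0]}'
python3 steer.py '{"x":[0,0,0,0,0],"y":[0,0,0,0,0],"z":[-0.02,-0.04,-0.05,-0.05,-0.05],"spin":[0,0,0,0,0],"finger_gap":[0,0,0,0,0]}'
```

```text
t: 4.78
eef_pos: [478.0, -18.7, 83.6]
tcp_rot: [3.142, 0.0, -0.06]
ft_force: [-0.3, 0.7, 0.1]
opening: 0.239
grip_force: 30.0
t: 5.2
eef_pos: [477.3, -18.6, 143.9]
tcp_rot: [-3.141, 0.002, -0.06]
ft_force: [-0.3, -0.5, -6.4]
opening: 0.235
grip_force: 30.0
t: 5.62
eef_pos: [477.7, -18.6, 193.5]
tcp_rot: [3.141, -0.0, -0.06]
ft_force: [-0.0, 0.1, -5.6]
opening: 0.239
grip_force: 30.0
```

In the tool's units: 190 mm is 0.19, 150 mm is 0.15.

```bash
python3 steer.py '{"x":[0.002,0.003,0.005,0.006,0.007],"y":[0.03,0.07,0.11,0.15,0.19],"z":[0,0,0,0,0],"spin":[0,0,0,0,0],"finger_gap":[0,0,0,0,0]}'
python3 steer.py '{"x":[0.001,0.002,0.002,0.002,0.002],"y":[0.025,0.048,0.048,0.048,0.048],"z":[0,0,0,0,0],"spin":[-0.0573,-0.1146,-0.1655,-0.1655,-0.1655],"finger_gap":[0,0,0,0,0]}'
python3 - <<'E'
from h import *
s=env.state(); e=s["eef_pos"]; print(e,s["tcp_rot"],s["ft_force"])
p,d,w=grab("side"); np.save("s2.npy",w); cv2.imwrite("pics/s2.png",cv2.resize(p[60:260,200:400,::-1],None,fx=3,fy=3))
p2,d,w2=grab("top"); np.save("t2.npy",w2); cv2.imwrite("pics/t2.png",cv2.resize(p2[130:290,320:480,::-1],None,fx=3.7,fy=3.7))
c0=np.array([472.5,-257]);y=.2
for n,W in(("side",w),("top",w2)):
    W=W.reshape(-1,3);W=W[np.isfinite(W[:,2])]
    L=(W[:,:2]-c0)@np.array([[np.cos(y),-np.sin(y)],[np.sin(y),np.cos(y)]])
    for nm,zl,zh in(("disc",125,170),("disctop",217,229)):
        g=(W[:,2]>zl)&(W[:,2]<zh)&(abs(L[:,1])<30)&(abs(L[:,0])<90)
        if g.sum()>5: print(n,nm,g.sum(),np.percentile(L[g],[0,2,50,98,100],axis=0).round(1).tolist())
E
```

```text
t: 6.03
eef_pos: [472.6, -210.2, 192.2]
tcp_rot: [-3.141, 0.002, -0.06]
ft_force: [1.0, 0.5, -6.1]
opening: 0.233
grip_force: 30.0
t: 6.45
eef_pos: [472.0, -256.4, 192.3]
tcp_rot: [-3.14, 0.002, 0.197]
ft_force: [-0.8, 0.2, -5.9]
opening: 0.235
grip_force: 30.0
[ 472.04147492 -256.40223021  192.31473299] [-3.13966399e+00  1.75773421e-03  1.96793368e-01] [-0.7920645   0.2428453  -5.90214542]
side disc 695 [[-74.8, 3.9], [-71.5, 6.5], [-0.5, 11.8], [68.6, 17.4], [71.1, 19.7]]
side disctop 260 [[-74.7, -16.0], [-70.7, -10.7], [0.6, 7.2], [69.5, 22.8], [72.3, 25.2]]
top disc 110 [[-47.9, 8.3], [-43.4, 9.2], [55.3, 11.3], [73.4, 12.4], [73.8, 12.6]]
top disctop 213 [[39.1, -14.3], [40.4, -11.8], [56.7, 1.5], [73.1, 11.4], [73.9, 11.7]]
```

View pics/s2.png

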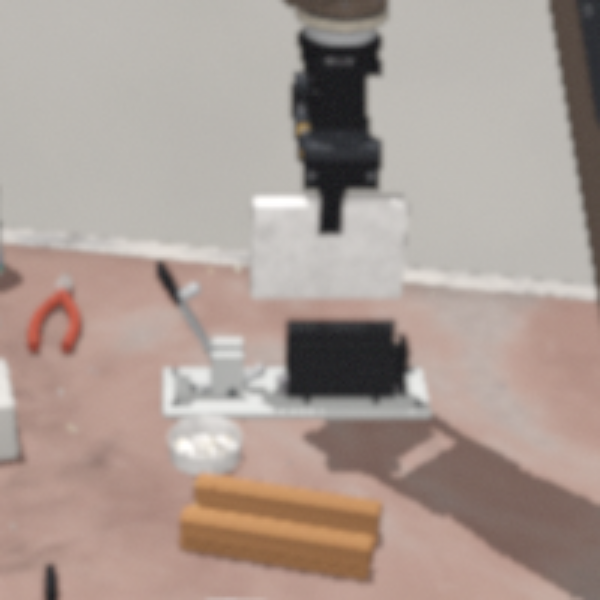

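View pics/t2.png

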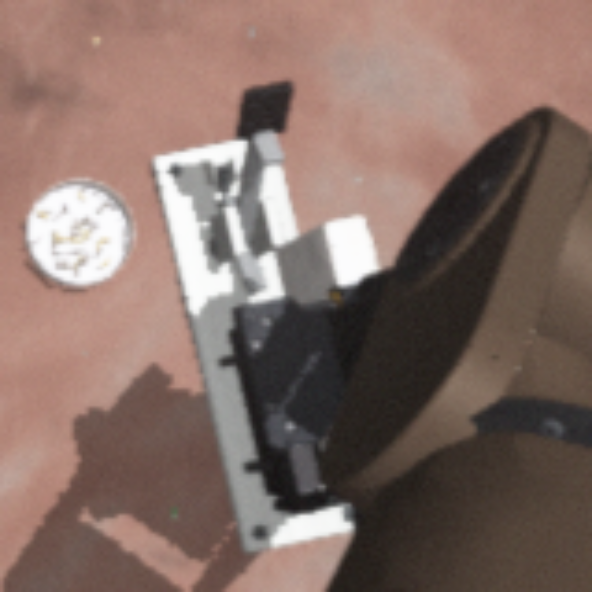

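The side view shows the disc (250–405, 195–298) level above the guide walls with the latch open at (175,285). The top view agrees: the disc's end is at +73.5 in the dock frame, so it is centred. Lowering in stages now.

In the tool's units: 50 mm is 0.05, 45 mm is 0.045.

```bash
python3 steer.py '{"x":[0,0,0,0,0],"y":[0,0,0,0,0],"z":[0.02,0.035,0.04,0.045,0.05],"spin":[0,0,0,0,0],"finger_gap":[0,0,0,0,0]}'
python3 steer.py '{"x":[0,0,0,0],"y":[0,0,0,0],"z":[0.004,0.008,0.012,0.012],"spin":[0,0,0,0],"finger_gap":[0,0,0,0]}'
```

```text
t: 6.97
eef_pos: [473.0, -256.5, 143.7]
tcp_rot: [3.141, -0.0, 0.2]
ft_force: [-1.1, 0.3, -5.6]
opening: 0.233
grip_force: 30.0
t: 7.3
eef_pos: [472.5, -256.7, 131.1]
tcp_rot: [-3.141, 0.0, 0.2]
ft_force: [0.2, 0.6, -5.0]
opening: 0.235
grip_force: 30.0
```

In the tool's units: 20 mm is 0.02, 15 mm is 0.015.

```bash
python3 steer.py '{"x":[0,0,0,0,0],"y":[0,0,0,0,0],"z":[0.005,0.01,0.015,0.02,0.02],"spin":[0,0,0,0,0],"finger_gap":[0,0,0,0,0]}'
python3 steer.py '{"x":[0,0,0,0],"y":[0,0,0,0],"z":[0.004,0.008,0.012,0.012],"spin":[0,0,0,0],"finger_gap":[0,0,0,0]}'
```

```text
t: 7.72
eef_pos: [472.3, -256.6, 110.5]
tcp_rot: [-3.141, 0.001, 0.2]
ft_force: [0.0, -0.1, -6.7]
opening: 0.233
grip_force: 30.0
t: 8.05
eef_pos: [472.5, -256.6, 98.9]
tcp_rot: [-3.141, 0.0, 0.2]
ft_force: [-0.5, 0.5, -5.9]
opening: 0.234
grip_force: 30.0
```

In the tool's units: 6 mm is 0.006, 3 mm is 0.003.

```bash
python3 steer.py '{"x":[0,0,0],"y":[0,0,0],"z":[0.003,0.006,0.006],"spin":[0,0,0],"finger_gap":[0,0,0]}'
python3 steer.py '{"x":[0,0,0],"y":[0,0,0],"z":[0.002,0.002,0.002],"spin":[0,0,0],"finger_gap":[0,0,0]}'
python3 - <<'E'
from h import *
p,d,w=grab("side"); cv2.imwrite("pics/s3.png",cv2.resize(p[90:240,200:400,::-1],None,fx=3.5,fy=3.5))
E
```

```text
t: 8.3
eef_pos: [472.5, -256.6, 92.9]
tcp_rot: [-3.141, 0.001, 0.2]
ft_force: [-0.4, -0.1, -6.1]
opening: 0.237
grip_force: 30.0
t: 8.55
eef_pos: [472.7, -256.8, 91.6]
tcp_rot: [3.141, -0.0, 0.2]
ft_force: [-0.2, -0.4, -5.0]
opening: 0.231
grip_force: 30.0
```

View pics/s3.png

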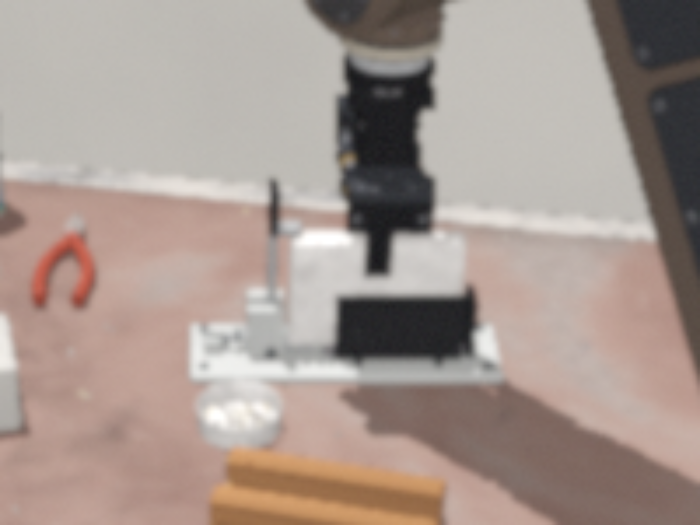

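The latch is upright at (273,215) with its nose over the disc corner at (290,228). A gentle push will confirm the disc is on the floor.

In the tool's units: 1.5 mm is 0.0015, 1 mm is 0.001.

```bash
python3 steer.py '{"x":[0,0,0,0],"y":[0,0,0,0],"z":[0.001,0.0015,0.0015,0.0015],"spin":[0,0,0,0],"finger_gap":[0,0,0,0]}'
```

```text
t: 8.93
eef_pos: [472.8, -256.9, 91.6]
tcp_rot: [3.141, -0.001, 0.2]
ft_force: [-4.5, 2.9, 14.5]
opening: 0.234
grip_force: 30.0
```

Seated: TCP has stopped at 91.6 with about 20 N of reaction. Releasing.

In the tool's units: -150 mm is -0.15, -115 mm is -0.115.

```bash
python3 steer.py '{"x":[0,0,0,0,0],"y":[0,0,0,0,0],"z":[0,0,0,0,0],"spin":[0,0,0,0,0],"finger_gap":[0.6,0.6,0.6,0.6,0.6]}'
python3 steer.py '{"x":[0,0,0,0,0],"y":[0,0,0,0,0],"z":[-0.015,-0.045,-0.08,-0.115,-0.15],"spin":[0,0,0,0,0],"finger_gap":[0.6,0.6,0.6,0.6,0.6]}'
python3 steer.py '{"x":[-0.035,-0.07,-0.07],"y":[0,0,0],"z":[0,0,0],"spin":[0,0,0],"finger_gap":[0.6,0.6,0.6]}'
python3 - <<'E'
from h import *
p,d,w=grab("side"); cv2.imwrite("pics/s4.png",cv2.resize(p[90:240,200:400,::-1],None,fx=3.5,fy=3.5))
c0=np.array([472.5,-257]);y=.2
W=w.reshape(-1,3);W=W[np.isfinite(W[:,2])]
L=(W[:,:2]-c0)@np.array([[np.cos(y),-np.sin(y)],[np.sin(y),np.cos(y)]])
g=(W[:,2]>110)&(W[:,2]<126)&(abs(L[:,1])<30)&(abs(L[:,0])<78); print(g.sum(),np.percentile(L[g],[2,50,98],axis=0).round(1).tolist(),np.percentile(W[g,2],[50,90,98]))
g=(W[:,2]>140)&(W[:,2]<172)&(abs(L[:,1])<30)&(L[:,0]>70)&(L[:,0]<170); print(g.sum(),np.percentile(L[g],[2,50,98],axis=0).round(1).tolist())
print(env.state()["ft_force"])
E
```

```text
t: 9.35
eef_pos: [472.7, -256.8, 90.1]
tcp_rot: [3.141, -0.0, 0.2]
ft_force: [-0.2, -0.5, 0.5]
opening: 0.526
grip_force: 0.0
t: 9.77
eef_pos: [472.4, -256.6, 241.7]
tcp_rot: [-3.141, 0.0, 0.2]
ft_force: [0.8, -0.2, 0.1]
opening: 0.598
grip_force: 0.0
t: 10.02
eef_pos: [400.3, -270.6, 240.6]
tcp_rot: [3.142, 0.001, 0.199]
ft_force: [-0.0, 0.1, 0.5]
opening: 0.599
grip_force: 0.0
362 [[-70.4, -12.5], [-0.9, 8.1], [69.8, 16.1]] [119.89724126 123.21215496 124.49174531]
41 [[84.5, -11.8], [88.1, 13.9], [91.3, 19.3]]
[-0.81736699 -0.37956643 -0.18643149]
```

View pics/s4.png

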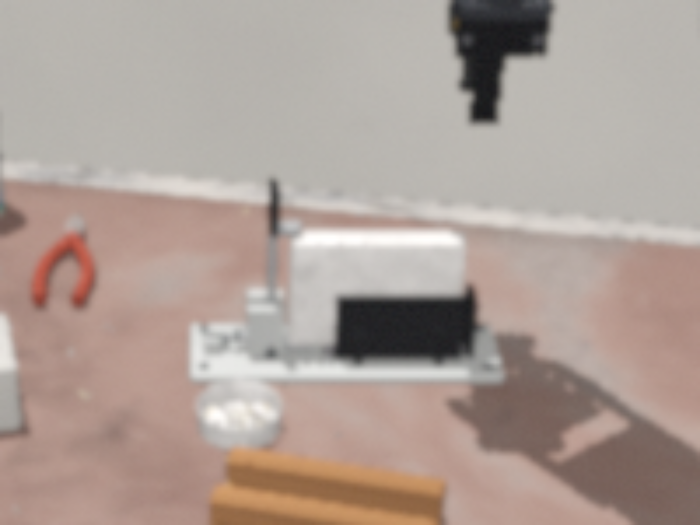

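The disc is seated level (290–465, 235–350) at top height about 122 mm. The latch is upright at (273,215) over it, the tin is in place at (240,413) and the gripper is clear.

```bash
python3 -c "
from cell import env
print(env.job_done())"
```

```text
the job is handed in; nothing more can be done
None
```

The disc is seated in the formerly empty dock with the latch closed over it, the gripper is clear, the tin looked undisturbed in the last picture (I did not re-check the heat sink, which the arm never went near), and the job was handed in at about 10 s.

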